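Open the braced salve jar

ROBOT

A 6-joint arm with a two-finger parallel gripper is mounted at the origin on the work surface. World frame = base frame: x ahead of the robot, y to its left, z up, the work surface at z = 0. Lengths are in mm, angles in rad, forces in N, time in s.
With the tool pointing down it reaches from about 250 to 800 mm from the base axis. Payload 8.5 kg.
Tool frame: the origin (TCP) lies midway between the tips of the shut fingers; the grasp point (between the pads) lies 19 mm behind it; z points along the fingers, y is the line along which they close (so a half turn about z gives the same grasp; the last joint's range is limited). The gripper opens to 85 mm and grips with 20 to 120 N. Pads are 22 mm wide; open, the fingers measure 114 mm over their backs; the gripper's body (76 mm by 85 mm) begins 54 mm behind the grasp point. The pads swing forward as they close: fully open they stand 13 mm farther back than shut.
Start: joints at [1.31, 0.238, -0.013, 1.319, 0, 1.571], TCP at [135.36, 507.205, 231.276] pointing down, gripper open.
Joint ranges: [-2.66, 2.66], [-1.03, 1.9], [-1.14, 1.46], [-1.82, 2.27], [-1.45, 1.34], [-3.14, 3.14]. Speed limits (rad/s): [2.22, 2.22, 2.79, 3.14, 3.14, 3.14].

INTERFACE

Orientations are given as a rotation vector (axis times angle).
In Python, from station import bot, read_camera, camera_info, job, read_time_s, read_joint_pos, read_joint_vel, read_joint_efforts, read_eef_pos, read_ee_rot, read_ft_force, read_ft_torque, read_finger_gap, read_grasp_force gives the robot as it stands. Calls block until the motion is done:
- bot.goto(position, orientation): joint-space move of the TCP to a pose.
- bot.servo_line(position, ori=None, velocity=150): straight line of the TCP; ori=None keeps the orientation; velocity is the mean speed in mm/s.
- bot.set_joints(angles): joint-space move.
- bot.grip(opening, force=None): finger opening in mm; force is the grip in N (None keeps the last); returns when the fingers have stopped.
- bot.dwell(seconds).
- bot.solve_ik(position, orientation): joint angles nearest the present ones, or None.
- read_camera(name): name is "scene" or "side" or "wrist"; returns (picture, depth): 480x640x3 uint8, red, green, blue; 480x640 float32, mm along the optical axis (not along the pixel's ray), 0 where there is no reading.
- camera_info(name): a dict with "fx", "fy", "cx", "cy" (pixels), "origin" and "orientation" of the camera in the world. Camera axes: x right, y down, z forward; pixel columns grow to the right and rows downward; lengths in mm; the calibration is good to about 2 mm. A picture is of the moment at which its call begins: read the wrist's pose just before it. camera_info takes no time and is no camera call; for the wrist camera it gives the pose at the moment of the call.
A pose or a line that the arm cannot do raises bot.Unreachable and nothing moves.
- job.job_done(): hands the job in; it is judged then, once.
Readings, each from a call of its own:
- read_time_s(): time.
- read_joint_pos(): joint angles.
- read_joint_vel(): joint speeds.
- read_joint_efforts(): joint torques, N m.
- read_eef_pos(): TCP position.
- read_ee_rot(): TCP orientation.
- read_ft_force(): force on the tool from outside, world axes, zero at the start.
- read_ft_torque(): the same for the moment, N m.
- read_finger_gap(): finger opening in mm.
- read_grasp_force(): force on a finger pad.
Only numpy, scipy, OpenCV 4.12 (cv2) and the standard library are available. Lean on these libraries where they do the work, as an engineer would, in place of code of your own. Each camera call takes 0.05 s, during which the arm holds its last target. There are 200 camera calls.

TASK

One of the two square jars has a roll of sealing tape parked over the knob of its cap: slide the roll straight up off the knob and lay it flat in the white porcelain dish, gently and without dropping it. Then unscrew that jar's tight cap (anticlockwise seen from above) while its wooden bracing block keeps the jar from turning; only when the threads have let go, lift the cap straight up. Finish while still gripping the cap and holding it level, still and centred just above the open mouth, about 2 cm clear of it; the jar stays down in its block and everything else is left where it stands.

Things in the scene. Friction and masses are not known exactly. Their poses are not given: they have to be found in the camera images.
- nest: Fixed square wooden bracing block, 107 x 107 mm, 28 mm high, yawed up to 0.35 rad; its 87 x 87 mm pocket (floor 8 mm above the table) holds the task's jar with 1.5 mm of play each side. Origin: centre of the underside on the table; x, y square to its walls. A second like block holds another closed jar, without a roll.
- jar: The task's jar, loose, 0.65 kg, pale stoneware: square body 84 x 84 x 70 mm high, round neck 38 mm across (thread ledges 49 mm) to 92 mm. A sprung rubber seal on the mouth (top at 95 mm capped, 99 mm open) pushes the cap up with 13 N: about 0.4 N m to turn. Lifting the cap before the thread lets go lifts the jar. Origin: centre of the underside, z up.
- mouth (a point): Centre of the jar's mouth, on the jar's axis at the top of the neck, 92 mm above the jar's underside.
- cap: Loose aluminium cap, 0.12 kg: 58 mm across, 25 mm high, with a round knob 32 mm across, 25 to 59 mm above the origin, to grip. Origin: centre of its lower edge, 75 mm above the jar's underside. Cap yaw minus jar yaw is 0.21-0.60 rad at first and grows as it unscrews, rising 2 mm; free at 1.15 to 1.25, blocked at 1.85: turning 1.05-1.25 rad frees it.
- knob (a point): Point on the axis of the cap's knob, 42 mm above the cap's origin, 17 mm below the knob's flat top.
- roll: Wound roll of brown sealing tape, rigid, 70 g: ring 60 mm outside, 42 mm hole, 30 mm high. At first flat on the cap's top around the knob (2 to 5 mm of play), the knob showing 4 mm above it. Origin: centre of its underside, z up along its hole. Grip it across its outside, near the top.
- dish: White porcelain dish, 0.55 kg, loose: flat floor 130 mm across inside, 6 mm above the table, rim 152 mm across and 22 mm high. Origin: centre of the underside.
- jar2: The other square jar, same shape and size, closed, without a roll, standing in its own block; to be left alone. Origin: centre of its underside.
- stone: Jade grinding stone, 76 mm across, 78 mm high. Bystander. Origin: centre of the underside.
- incense: Brass incense holder, base 70 mm across, 38 mm high (plus a thin stick to 136 mm). Bystander. Origin: centre of the underside.
- pan: Copper pan, 170 mm across, 45 mm high, rattan handle reaching 210 mm from its centre. Bystander. Origin: centre of the underside.
- spoon: Steel spoon with a wooden handle, lying across on the table, between the dish and the robot. Bystander. Origin: about its middle.
- mortar: White bowl 100 mm across, 70 mm high. Bystander. Origin: centre of the underside.
- tin: Tin 64 mm across, 100 mm high. Bystander. Origin: centre of the underside.
Things that resemble listed ones, but are neither listed nor needed, are in the scene too. What is shaped like the nest but yellow is not meant.

How it is judged (in metres and radians):
On the way, in this order (a step that is already met when the one before it is completed fails the run):
1. the tape roll lies flat in the dish, let go, with the cap still screwed on (horizontal distance between roll and dish below 0.042 m and height (world z) of roll below 0.016 m and angle between roll's own z axis and vertical below 0.15 rad and contact force between the fingers and roll below 0.1 N and z of cap in the frame of jar below 0.082 m), for 0.2 s.
2. the cap is unscrewed and lifted off the thread, the jar still down in its block (z of cap in the frame of jar above 0.088 m and z of jar in the frame of nest below 0.012 m and contact force between the fingers and cap above 1 N), for 0.2 s.
At the end, for the whole second after the job is handed in: Fingers grip the cap (over 1 N): level (0.15 rad), still, within 12 mm of the jar's axis, lower edge 10 to 45 mm above the neck, not touching the jar. Jar upright, within 4 mm of its block's floor. Roll flat, at rest on the dish's floor; dish moved under 30 mm (z of cap in the frame of mouth between 0.01 and 0.045 m and horizontal distance between cap and mouth below 0.012 m and angle between each of cap, roll's own z axis and vertical below 0.15 rad and contact force between the fingers and cap above 1 N and contact force between cap and jar below 0.1 N and linear speed of each of cap, jar, roll below 0.03 m/s and z of jar in the frame of nest below 0.012 m and horizontal distance between jar and nest below 0.008 m and angle between jar's own z axis and vertical below 0.06 rad and horizontal distance between roll and dish below 0.042 m and height (world z) of roll below 0.016 m and distance of dish from where it was at the start of the episode below 0.03 m); the arm keeps its last pose, push and grip.
It fails at once if the jar is pulled up out of its block (over 10 mm) or tipped (z of jar in the frame of nest above 0.018 m or angle between jar's own z axis and vertical above 0.15 rad).
It fails at once if the tape roll is dropped or thrown (falls free at over 0.8 m/s) (linear speed of roll above 0.8 m/s and contact force between the fingers and roll below 0.05 N).
It fails at once if the other jar or a bystander is shifted by more than 25 mm (distance of any of jar2, stone, incense, pan, spoon, mortar, tin from where it was at the start of the episode above 0.025 m).
It also fails if it takes over 54 s, if anything falls off the work surface, if the arm or the gripper's body presses on something with over 40 N, if the wrist force passes 120 N, or if a joint passes its speed limit or range.

## Working session

There is one attempt and no reset: what is moved stays moved. The work goes in short steps, each a Python script; the robot and the scene stay as the last script left them, time stands still between calls to the robot, and variables do not carry over. Pictures are saved under pics/ and viewed, at most 10 in all, crops included, and the job is handed in when it is done.

```bash
mkdir -p pics; ls; python3 - <<'E'
from station import *
import cv2,numpy as np
for n in("scene","side"):
    im,d=read_camera(n); cv2.imwrite(f"pics/{n}.png",im[:,:,::-1]); np.save(f"pics/{n}_d.npy",d); print(n,camera_info(n))
print(read_time_s(),read_ee_rot(),read_eef_pos(),camera_info("wrist"))
E
```

```text
pics
scene {'fx': 558.1562635844616, 'fy': 558.1562635844616, 'cx': 316.18951036141584, 'cy': 240.2096935102688, 'origin': array([ 995.75696859,  472.60411157, 1024.99499683]), 'orientation': array([-0.97669693, -2.53480311,  0.98094645])}
side {'fx': 469.03655366326444, 'fy': 469.03655366326444, 'cx': 313.74056994005514, 'cy': 236.20690695770716, 'origin': array([  72.98654827, -910.66463613,  797.60520302]), 'orientation': array([-2.19670946,  0.48784776, -0.24187623])}
0.1 [-4.08495559e-01 -3.11475905e+00  1.94868784e-03] [135.27018881 506.91107578 230.7593828 ] {'fx': 369.42146362148327, 'fy': 369.42146362148327, 'cx': 314.6215750880539, 'cy': 237.6054036456433, 'origin': array([ 54.00597285, 529.13012587, 372.59236997]), 'orientation': array([2.27056817, 1.74500167, 0.29159232])}
```

View pics/scene.png

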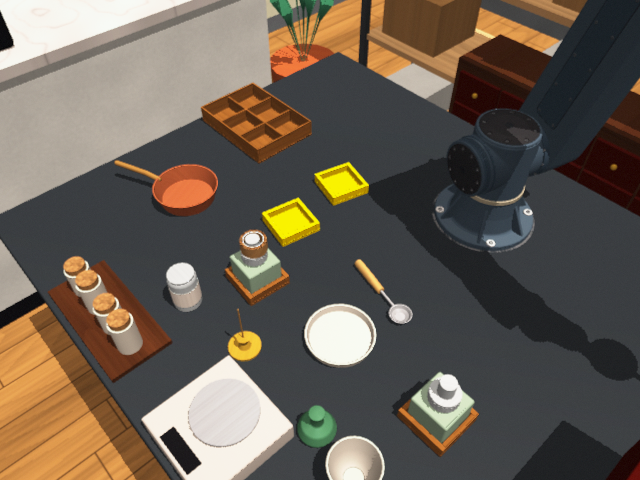

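View pics/side.png

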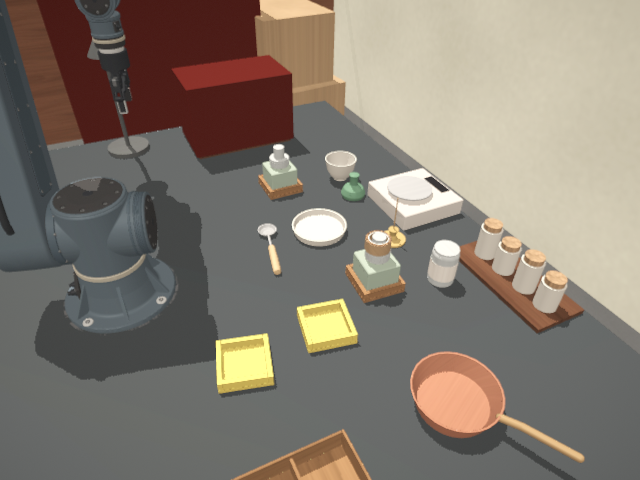

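The scene picture shows:
- **Task jar:** at (255,265), with the brown roll at (254,242) and the knob showing through it.
- **Other jar:** at (441,403), with no roll.
- **Dish:** at (340,335).
- **Incense:** at (245,345). **Tin:** at (185,287).

Things that could be mistaken for what I want:
- **Roll:** ring (254,242) or the corks at (76,265) to (120,318). I choose the ring.
- **Jar:** (255,265) or (441,403). I choose (255,265).
- **Dish:** (340,335), mortar (355,465) or scale plate (225,412). I choose (340,335).

The side picture agrees: roll jar (376,265), dish (319,227).

```bash
cat > h.py <<'E'
from station import *
import cv2,numpy as np
from scipy.spatial.transform import Rotation as R
def ray(info,u,v,z):
    "point where the pixel's ray meets the plane at height z"
    d=R.from_rotvec(info["orientation"]).apply([(u-info["cx"])/info["fx"],(v-info["cy"])/info["fy"],1])
    o=info["origin"]; return o+d*(z-o[2])/d[2]
def down(yaw): # tool z down, tool y along direction yaw+90deg
    return (R.from_euler("z",yaw)*R.from_rotvec([np.pi,0,0])).as_rotvec()
def blob(mask,near):
    n,l,s,c=cv2.connectedComponentsWithStats(mask.astype(np.uint8))
    k=1+np.argmin([np.hypot(*(p-near)) for p in c[1:]] + 1e6*(s[1:,4]<25)); return l==k,c[k]
E
python3 - <<'E'
from h import *
for n,dish,knob,others in(("scene",(340,335),(253,240),dict(inc=(245,347,5),tin=(181,272,100),stone=(317,425,20),jar2=(447,381,142))),("side",(319,227),(379,238),dict(inc=(395,238,5),tin=(446,252,100),jar2=(279,150,142)))):
    im=cv2.imread(f"pics/{n}.png"); i=camera_info(n); hsv=cv2.cvtColor(im,cv2.COLOR_BGR2HSV)
    m=(hsv[...,1]<60)&(hsv[...,2]>130)
    b,c=blob(m,dish); ct=max(cv2.findContours(b.astype(np.uint8),0,1)[0],key=len)
    e=cv2.fitEllipse(cv2.convexHull(ct)); print(n,"dish",e,ray(i,*e[0],22))
    x,y=knob; s=np.zeros_like(m); s[y-10:y+10,x-14:x+14]=1
    b,c=blob(m&s,knob); print("knob",b.sum(),c,ray(i,*c,142))
    for k,(u,v,z) in others.items(): print(k,ray(i,u,v,z).round())
for y in np.arange(-3,3.2,.5):
    q=bot.solve_ik([400,200,200],down(y)); print(round(y,1),None if q is None else np.round(q,2))
c=camera_info("wrist"); print(R.from_rotvec(read_ee_rot()).inv().apply(c["origin"]-read_eef_pos()))
im=cv2.imread("pics/scene.png"); cv2.imwrite("pics/c.png",cv2.resize(im[200:320,180:340],None,fx=4,fy=4,interpolation=2))
E
```

```text
scene dish ((339.8578796386719, 334.0711669921875), (61.787296295166016, 72.21312713623047), 95.2432861328125) [533.46199976  24.81975996  22.        ]
knob 238 [252.45798319 239.04201681] [ 562.80316239 -219.79491125  142.        ]
inc [695. -94.   5.]
tin [ 713. -280.  100.]
stone [702. 139.  20.]
jar2 [517. 272. 142.]
side dish ((318.7491455078125, 226.2317657470703), (38.524070739746094, 55.669395446777344), 90.09368896484375) [524.61371349  11.39593982  22.        ]
knob 218 [378.38990826 237.62385321] [ 558.08524361 -225.94762912  142.        ]
inc [ 700. -103.    5.]
tin [ 703. -294.  100.]
jar2 [509. 253. 142.]
-3.0 [ 0.46  0.12 -0.25  1.21  0.    0.32]
-2.5 [ 0.46  0.12 -0.25  1.21  0.   -0.18]
-2.0 [ 0.46  0.12 -0.25  1.21  0.   -0.68]
-1.5 [ 0.46  0.12 -0.25  1.21  0.   -1.18]
-1.0 [ 0.46  0.12 -0.25  1.21  0.   -1.68]
-0.5 [ 0.46  0.12 -0.25  1.21  0.   -2.18]
0.0 [ 0.46  0.12 -0.25  1.21  0.   -2.68]
0.5 [ 0.46  0.12 -0.25  1.21  0.    3.11]
1.0 [ 0.46  0.12 -0.25  1.21  0.    2.61]
1.5 [ 0.46  0.12 -0.25  1.21  0.    2.11]
2.0 [ 0.46  0.12 -0.25  1.21  0.    1.61]
2.5 [ 0.46  0.12 -0.25  1.21  0.    1.11]
3.0 [ 0.46  0.12 -0.25  1.21  0.    0.61]
[  84.24513203    0.33529913 -141.83370734]
```

View pics/c.png

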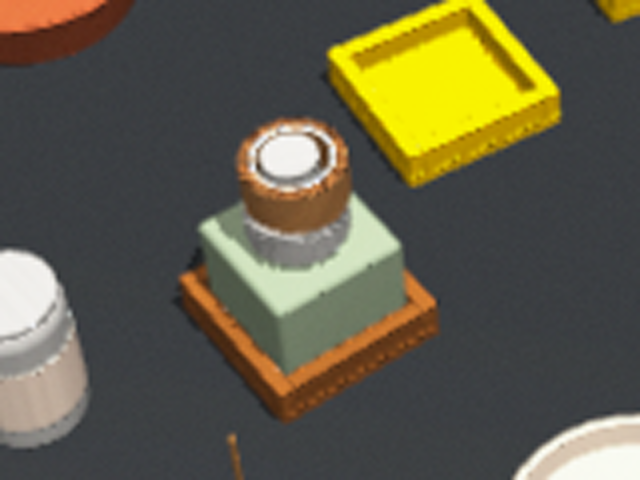

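The crop confirms the choice: roll around the knob on a square green jar in the wooden block. The yellow tray beside it is not meant. I'll go above it and look.

```bash
python3 - <<'E'
from h import *
bot.goto([535,-222,290],down(np.pi)); 
i=camera_info("wrist"); im,d=read_camera("wrist"); bgr=im[:,:,::-1].copy(); cv2.imwrite("pics/w1.png",bgr)
hsv=cv2.cvtColor(bgr,cv2.COLOR_BGR2HSV); print(read_time_s(),read_eef_pos(),i)
Rm=R.from_rotvec(i["orientation"])
p=Rm.inv().apply(np.array([560,-222,140])-i["origin"]); u=i["cx"]+i["fx"]*p[0]/p[2]; v=i["cy"]+i["fy"]*p[1]/p[2]; print("expect",u,v)
E
```

```text
3.075 [ 535.22467631 -221.30458808  289.9930605 ] {'fx': 369.42146362148327, 'fy': 369.42146362148327, 'cx': 314.6215750880539, 'cy': 237.6054036456433, 'origin': array([ 451.06288944, -221.06529384,  431.83376436]), 'orientation': array([2.04072817, 2.0431828 , 0.34350652])}
expect 312.99608060178116 246.8846280645658
```

View pics/w1.png

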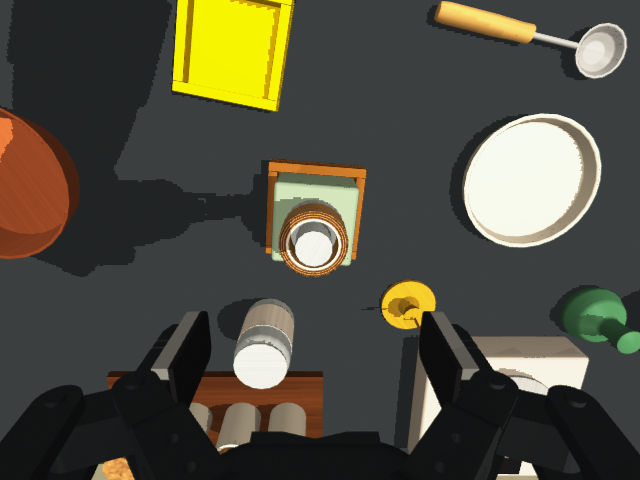

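The wrist picture shows the roll ring at about (314,240), the white knob top at (316,248) and the dish at (532,180). I'll get the centres using depth and colour.

```bash
cat >> h.py <<'E'
def cloud(i,d):
    v,u=np.mgrid[0:480,0:640]; d=d.astype(float)
    P=np.dstack([(u-i["cx"])/i["fx"]*d,(v-i["cy"])/i["fy"]*d,d])
    return R.from_rotvec(i["orientation"]).apply(P.reshape(-1,3)).reshape(480,640,3)+i["origin"]
def mec(P): # circle round points (xy, mm)
    (x,y),r=cv2.minEnclosingCircle(P[:,:2].astype(np.float32)); return np.round([x,y,r,np.median(P[:,2]),len(P)],1)
E
python3 - <<'E'
from h import *
i=camera_info("wrist"); im,d=read_camera("wrist"); C=cloud(i,d)
hsv=cv2.cvtColor(im[:,:,::-1].copy(),cv2.COLOR_BGR2HSV); brown=hsv[...,1]>80
near=np.hypot(C[...,0]-560,C[...,1]+222)<60; Z=C[...,2]
k=near&~brown&(Z>139); print("knob",mec(C[k]))
r=near&brown&(Z>134); print("roll top",mec(C[r])); 
r2=near&(Z>110)
print(np.percentile(Z[near&brown],[50,90,99]),np.percentile(Z[k],[5,50,95]))
w=near&(Z<90)&(Z>70); print("body top",np.median(Z[w]))
b=(hsv[...,1]<60)&(hsv[...,2]>150)&(np.hypot(C[...,0]-530,C[...,1]-20)<95)&(Z>-5)&(Z<30)
print("dish",mec(C[b]),np.percentile(Z[b],[5,50,95,99]))
rim=b&(Z>19); print("rim",mec(C[rim]))
E
```

```text
knob [  542.6  -222.1    57.3   366.2 30467. ]
roll top [ 536.  -226.4   52.6  138.3 1655. ]
[126.25275605 138.99770372 358.2237897 ] [306.58402866 366.19318563 377.89311425]
body top 76.92547962229054
dish [5.3170e+02 3.0700e+01 8.4400e+01 5.6000e+00 1.2531e+04] [ 4.07428538  5.6203655  21.45168716 22.36538069]
rim [ 528.8   22.7   76.1   21.1 1786. ]
```

```bash
python3 - <<'E'
from h import *
i=camera_info("wrist"); im,d=read_camera("wrist"); C=cloud(i,d)
hsv=cv2.cvtColor(im[:,:,::-1].copy(),cv2.COLOR_BGR2HSV); brown=hsv[...,1]>80
near=np.hypot(C[...,0]-560,C[...,1]+222)<60; Z=C[...,2]
k=near&~brown&(Z>140)&(Z<150); print("knob",mec(C[k]))
r=near&(Z>135.5)&(Z<140.2); print("roll top",mec(C[r]),mec(C[r&brown]))
print(np.percentile(Z[k],[5,50,95]),np.percentile(C[r][:,:2],[.5,99.5],axis=0))
w=near&(hsv[...,1]<80)&(Z<85)&(Z>60); print("jar top",np.median(Z[w]))
E
```

```text
knob [ 557.7 -222.4   22.7  142.3 1068. ]
roll top [ 558.6 -221.7   30.1  138.4 1928. ] [ 558.6 -221.7   30.1  138.3 1466. ]
[140.89257969 142.25175074 143.36992676] [[ 529.42619737 -250.73095194]
 [ 586.90839785 -193.30399885]]
jar top 76.85047028698074
```

```bash
python3 - <<'E'
from h import *
for g in (32,60,85):
    bot.grip(g,60); z=read_eef_pos()[2]; i=camera_info("wrist"); im,d=read_camera("wrist"); C=cloud(i,d)
    Z=C[(d>0)&(C[...,2]>200)&(np.abs(C[...,0]-535)<12)]
    print(g,read_finger_gap(),np.percentile(Z[:,2],[.1,.5,2])-z, read_time_s())
E
```

```text
32 31.68568878759777 [ 1.71458352  5.10388362 10.56728933] 3.7833
60 59.84742966407084 [ 5.27457248  8.13299036 13.0156898 ] 4.2167
85 84.92290718211922 [12.7456847  14.75153082 19.10031145] 4.6417
```

```bash
python3 - <<'E'
from h import *
o=down(np.pi)
bot.servo_line([558.6,-221.7,200],o,200)
bot.servo_line([558.6,-221.7,107.5],o,120); print(read_ft_force(),read_eef_pos())
bot.grip(50,30); print(read_finger_gap(),read_grasp_force(),read_ft_force())
bot.servo_line([558.6,-221.7,150],o,60); print(read_finger_gap(),read_grasp_force(),read_ft_force())
bot.servo_line([558.6,-221.7,200],o,150); print(read_eef_pos(),read_time_s())
i=camera_info("wrist"); im,d=read_camera("wrist"); cv2.imwrite("pics/w2.png",im[:,:,::-1])
C=cloud(i,d); Z=C[...,2]; print("knob",mec(C[(np.hypot(C[...,0]-558,C[...,1]+222)<40)&(Z>140)&(Z<146)]))
E
```

```text
[ 0.25054353 -0.38995279  0.12035253] [ 559.14906041 -221.97288558  108.46351291]
58.35695873452676 31.133309192955494 [-0.97171264  0.07828896  5.13648682]
58.611375671464884 32.275380324572325 [-0.74548005 -0.07063137 -0.04494317]
[ 558.52683216 -221.68304692  199.45090025] 7.8667
knob [ 554.2 -222.1   14.1  142.2  424. ]
```

View pics/w2.png

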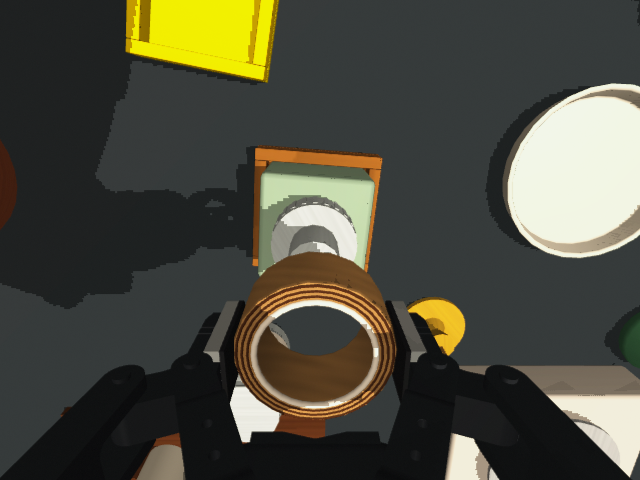

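The roll is gripped level between the fingers, with its hole at (318,350). The cap stays on the jar at (314,225). Next I'll lay the roll in the dish.

```bash
python3 - <<'E'
from h import *
o=down(np.pi)
bot.goto([528.8,22.7,150],o)
bot.servo_line([528.8,22.7,14],o,90); f0=read_ft_force()[2]; print(f0,read_eef_pos())
z=14
while z>1:
    z-=1; bot.servo_line([528.8,22.7,z],o,20); f=read_ft_force()[2]
    if abs(f-f0)>2: break
print(z,f,read_eef_pos())
bot.grip(72,20); print(read_finger_gap(),read_grasp_force(),read_ft_force())
bot.servo_line([528.8,22.7,70],o,60); bot.servo_line([500,22.7,200],o,200)
i=camera_info("wrist"); im,d=read_camera("wrist"); cv2.imwrite("pics/w3.png",im[:,:,::-1]); print(read_time_s())
C=cloud(i,d); Z=C[...,2]; print("roll",mec(C[(np.hypot(C[...,0]-529,C[...,1]-23)<60)&(Z>33)&(Z<40)]))
E
```

```text
-0.28458148437130265 [529.16503614  22.74470889  14.47636151]
5 4.654112890204287 [528.9234096   22.72243972   5.45473646]
72.18843558789892 0.0 [ 1.2186024  -0.1993065  -0.18514911]
15.1917
roll [ 528.3   23.1   29.9   35.3 1700. ]
```

View pics/w3.png

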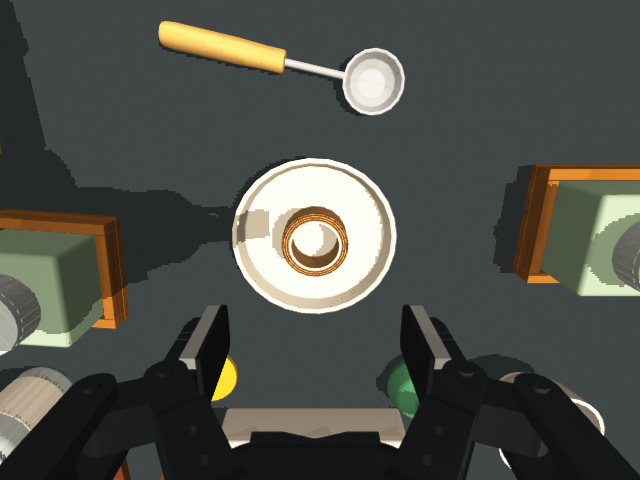

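The picture shows the roll flat in the dish at (315,243), with nothing displaced. Next is the cap.

```bash
python3 - <<'E'
from h import *
y0=np.pi-.6
bot.goto([520,-200,230],down(y0))
i=camera_info("wrist"); im,d=read_camera("wrist"); cv2.imwrite("pics/w4.png",im[:,:,::-1])
C=cloud(i,d); Z=C[...,2]; n=np.hypot(C[...,0]-558,C[...,1]+222)
K=C[(n<25)&(Z>140)&(Z<145)]; k=mec(K); print(k,read_time_s())
K=C[(n<40)&(Z>105.5)&(Z<110)]; print("cap top",mec(K))
assert abs(k[2]-16)<2
x,y=k[:2]
bot.grip(60); bot.servo_line([x,y,180],down(y0),200); bot.servo_line([x,y,110],down(y0),100)
print(read_eef_pos(),read_ft_force())
bot.grip(25,100); print(read_finger_gap(),read_grasp_force(),read_ft_force(),read_ft_torque(),read_time_s())
E
```

```text
[ 561.2 -221.3   16.5  142.3 1432. ] 16.1417
cap top [ 560.8 -221.5   29.2  108.2 2045. ]
[ 561.54247745 -221.44272573  110.79822738] [-0.63610522 -0.61152852 -0.41295689]
29.691516430055923 98.27425360679626 [-1.77987758 -2.71949866  5.32117759] [-0.52138046  0.34283578 -0.0731604 ] 18.1417
```

```bash
python3 - <<'E'
from h import *
y0=np.pi-.6; N=10; p=np.array([561.2,-221.3,110.])
for k in range(1,N+1):
    a=1.15*k/N
    bot.servo_line(p+[0,0,min(2,2*a/.9)],down(y0+a),20)
    print(round(a,3),read_eef_pos()[2].round(2),read_ft_force().round(1),read_ft_torque().round(2),read_finger_gap().round(2),round(read_time_s(),2))
E
```

```text
Traceback (most recent call last):
AttributeError: 'float' object has no attribute 'round'
```

```bash
python3 - <<'E'
from h import *
y0=np.pi-.6; N=10; p=np.array([561.2,-221.3,110.])
for k in range(2,N+1):
    a=1.15*k/N
    bot.servo_line(p+[0,0,min(2,2*a/.9)],down(y0+a),20)
    r=R.from_rotvec(read_ee_rot()).as_matrix(); 
    print(round(a,3),round(np.arctan2(r[1,0],r[0,0])%6.283-y0,3),np.round(read_eef_pos()[2],2),np.round(read_ft_force(),1),np.round(read_ft_torque(),2),round(read_finger_gap(),2),round(read_time_s(),2))
    if abs(read_ft_force()[2])>30: break
E
```

```text
0.23 0.231 111.22 [ 0.4 -0.6  5.2] [-0.1   0.04  0.13] 29.72 18.68
0.345 0.346 111.45 [-0.3  0.5  5.8] [0.08 0.01 0.1 ] 29.86 18.94
0.46 0.461 111.7 [-0.7  0.5  4.8] [ 0.01 -0.01  0.13] 29.73 19.21
0.575 0.576 112.0 [-0.8 -0.4  4.8] [-0.04  0.09  0.13] 29.69 19.48
0.69 0.691 112.39 [-0.5 -0.8  6.6] [0.07 0.11 0.15] 30.02 19.74
0.805 0.806 112.68 [-1.1 -0.2  6.8] [ 0.02  0.04 -0.01] 30.07 20.01
0.92 0.921 112.86 [-0.   0.4  5.9] [0.02 0.   0.08] 29.77 20.27
1.035 1.036 112.85 [0.7 0.  6. ] [0.04 0.02 0.04] 30.05 20.54
1.15 1.151 112.86 [ 0.8 -0.4  6. ] [-0.04  0.08  0.04] 29.73 20.81
```

```bash
python3 - <<'E'
from h import *
o=down(np.pi+.55)
for z in (113,114,115,116,117,118):
    bot.servo_line([561.2,-221.3,z],o,15); bot.dwell(.1)
    f=np.mean([read_ft_force() for _ in range(5)],0); print(z,np.round(f,1),np.round(read_eef_pos(),2),round(read_time_s(),2))
    if f[2]<-4: break
E
```

```text
113 [1.  0.2 2.5] [ 561.46 -221.19  113.08] 21.16
114 [ 0.3 -0.2 -1.8] [ 560.89 -221.24  113.66] 21.51
115 [-0.4 -0.1 -1. ] [ 561.18 -221.3   114.98] 21.86
116 [-0.   0.1 -0.8] [ 561.21 -221.32  116.02] 22.21
117 [-0.2 -0.5 -1.1] [ 561.18 -221.31  117.02] 22.56
118 [ 0.4 -0.4 -2.1] [ 561.23 -221.32  118.01] 22.91
```

Only the cap's weight (about 1.2 N) is left on the tool, so the thread has let go. I'll lift to about 20 mm clear and check.

```bash
python3 - <<'E'
from h import *
bot.servo_line([561.2,-221.3,147.5],down(np.pi+.55),30); bot.dwell(.4)
print(np.round(read_ft_force(),1),read_eef_pos(),read_finger_gap(),read_grasp_force(),read_time_s())
a=read_camera("side")[0][180:310,310:450]; b=read_camera("scene")[0][200:320,190:330]
f=lambda m:cv2.resize(m,(400,370),interpolation=2)
cv2.imwrite("pics/e.png",np.hstack([f(a),f(b)])[:,:,::-1])
E
```

```text
[-1.5  0.9 -1.7] [ 561.19126458 -221.27220017  147.45202513] 30.285497651056026 98.71761918067932 24.4417
```

View pics/e.png

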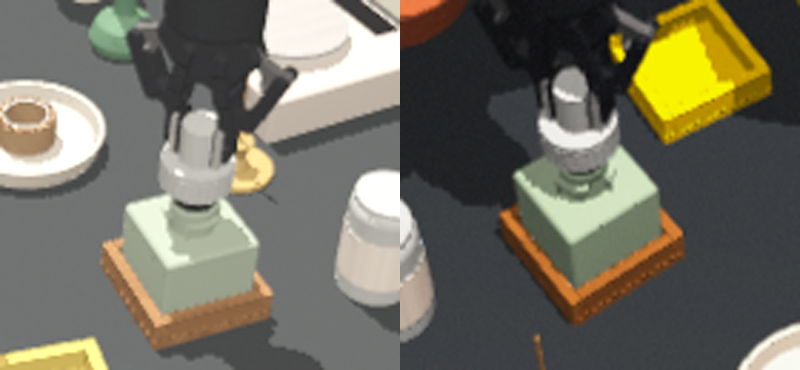

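The picture shows the jar seated in its block with the cap level above the neck, and the roll still in the dish. I'll check the cap height by depth once, then hand in.

```bash
python3 - <<'E'
from h import *
i=camera_info("scene"); im,d=read_camera("scene"); C=cloud(i,d); s=im.max(2).astype(int)-im.min(2)
K=C[(np.hypot(C[...,0]-561,C[...,1]+221)<34)&(s<25)&(im.min(2)>110)]
K=K[(K[:,2]>105)&(K[:,2]<190)]; print(np.percentile(K[:,2],[1,5,95,99]))
r=K[np.hypot(K[:,0]-561,K[:,1]+221)>26]; print(len(r),np.percentile(r[:,2],[2,10,50,90,98]),r.mean(0))
z=np.percentile(r[:,2],4); print("edge above neck ~",z-100)
if 110<z<140: job.job_done(); print("handed in")
E
```

```text
[122.96963913 127.16938673 180.16110992 181.68856623]
216 [122.84198241 126.45307355 140.89258768 146.42210155 147.89139019] [ 574.49846564 -201.76025613  138.17025646]
edge above neck ~ 24.08492132865028
the job is handed in; nothing more can be done
handed in
```

The job is handed in: the roll lies flat in the dish, and the unscrewed cap is gripped level and centred about 2 cm above the open mouth, with the jar still in its block; I did not see a verdict.

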